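# Hold a dental model against the stops of the milling model holder

## Robot

A 6-joint arm with a two-finger parallel gripper is mounted at the origin on the work surface. World frame = base frame: x ahead of the robot, y to its left, z up, the work surface at z = 0. Lengths are in m, angles in rad, forces in N, time in s.
With the tool pointing down it reaches from about 0.25 to 0.725 m from the base axis. Payload 4 kg.
Tool frame: the origin (TCP) lies at the very end of the fingers, on their centre line; the grasp point (between the pads) lies 19 mm behind it; z points along the fingers, y is the line along which they close (so a half turn about z gives the same grasp; the last joint's range is limited). The gripper opens to 85 mm and grips with 20 to 120 N. Pads are 22 mm wide; open, the fingers measure 114 mm over their backs; the gripper's body (76 mm by 85 mm) begins 54 mm behind the grasp point. The pads swing forward as they close: fully open they stand 13 mm farther back than shut.
Start: joints at [1.161, 0.241, 0.005, 1.335, 0, 1.571], TCP at [0.199, 0.459, 0.231] pointing down, gripper open.
Joint ranges: [-2.72, 2.72], [-1.05, 1.87], [-1.09, 1.28], [-1.99, 2.15], [-1.42, 1.44], [-3.14, 3.14]. Speed limits (rad/s): [2.79, 2.79, 3.14, 3.14, 3.14, 3.14].

## Interface

Orientations are given as a unit quaternion [x, y, z, w].
In Python, from workcell import * gives the robot as it stands. The module is installed in compiled form; this text tells all that it offers.
- The arm moves only by the tool send_rows, never from a script. Its argument "steps" is text: rows parted by semicolons, each of 7 numbers parted by spaces: the opening, from -1 (shut) to 1 (fully open), then the shift along the world's x, y, z in m, then the turn, a rotation vector about the world's x, y, z in rad. A call has exactly 5 rows; each row shifts and turns the commanded pose from where the row before left it; what a row does not reach is not made up. A row lasts 1/12 s, in which the tool goes at most 41.7 mm and 7.16 degrees, less where a joint would pass 70% of its speed; a pose out of reach is approached as far as the arm can. A call is refused whole if a number of a shift passes 0.0417 or a number of a turn 0.125, either way. A call with a gripper value outside its range is refused whole. The fingers move at their own pace and stop on an object; the grip force is fixed at half the most. Time passes only in rows, so rows that do not move let the fingers close, or fill a call up. It gives the time, the measured TCP pose, the force, the opening and the grip force at its end, in the units of the state.
- get_obs(): the state, without advancing time (a new reading comes with each control period).
- camera(name): name is "scene" or "top" or "wrist"; returns a dict with "frame" (400x640x3 uint8, red, green, blue), "range_z" (400x640 float32, m along the optical axis (not along the pixel's ray), 0 where there is no reading), "camera_matrix" (3x3 intrinsics, pixels), "extrinsics" (4x4, takes a point from world to camera coordinates); the wrist camera has in their place "T_tool_cam" (4x4, takes a point from camera to tool coordinates, whose origin is the TCP and whose axes are the flange's). Camera axes: x right, y down, z forward; pixel columns grow to the right and rows downward; lengths in m; the calibration is good to about 2 mm. The wrist camera is an equidistant fisheye: a pixel r from the principal point sees the ray r / f radians off the axis. A picture is of the moment at which its call begins: read the wrist's pose just before it.
- job_done(): hands the job in; it is judged then, once.
The state is a dict: "clock": time; "joint_pos": joint angles; "joint_vel": joint speeds; "tau": joint torques, N m; "eef_pos": TCP position; "tool_rot": TCP orientation; "ft_force": force on the tool from outside, world axes, zero at the start; "ft_torque": the same for the moment, N m; "grip_width": finger opening in m; "grasp_force": force on a finger pad.
Only numpy, scipy, OpenCV 4.12 (cv2) and the standard library are available. Lean on these libraries where they do the work, as an engineer would, in place of code of your own. Each camera call takes 0.05 s, during which the arm holds its last target. There are 200 camera calls.

## Task

Set the green dental model down flat on the cream clamping plate of the model holder, without dropping it, with its straight heel towards the two steel stop studs and centred between them. Then ease it back with the fingers until the heel bears squarely on both studs, and press so that it bears on them with a steady 10 N or so in all (never over 30 N, which could chip it). Finish while still holding it pressed like this, so that the technician can wind in the screw jaw, and leave the cream model, the wash bottle and the bur stand where they are.

Things in the scene. Friction and masses are not known exactly. Their poses are not given: they have to be found in the camera images.
- green_model: green dental model, 60-108 g: base 36 (x) x 56 (y) x 16 mm high with upright sides, arch of teeth on top to 30 mm, two copings gold-coloured. Origin: centre of underside. +x: front (bow of the arch), face at x = 18 mm, flat for |y| < 20 mm, corners cut at 45 deg. -x: straight heel face, 56 mm wide, at x = -18 mm. Ends at y = +-28 mm are flat from x = -18 to 10 mm, good to grip.
- green_model_heel (a point): centre of the lower edge of the green model's heel face (18 mm behind the origin, at the underside)
- cream_model: bystander: a cream plaster model of the same shape and size, origin and axes as the green one; loose, leave alone
- wash_bottle: bystander: clear plastic bottle, 64 mm diameter, 150 mm high, origin centre of the underside; loose
- bur_stand: bystander: aluminium block 50 x 80 x 26 mm with milling burs standing in it up to 47 mm, origin centre of the underside; loose
- plate: round cream clamping plate of the model holder, 100 mm diameter, level, fixed, upper face 68 mm above the bench. Origin: centre of the upper face. -x points to the two stop studs, +x to the screw jaw and knurled screw head (sticks out to x = 76 mm, below the upper face). Seated, the model's x is parallel to the plate's x, heel at plate x = -25 mm, model origin at x = -7, y = 0 mm.
- stops: the pair of fixed stop studs (stop_left and stop_right on a low 3 mm bar that lies behind the stud faces), origin as the plate's; rigid
- stop_left: steel stud 10 mm diameter, 12 mm high, fixed on the plate at plate x = -30 mm, y = +17 mm (origin at its foot)
- stop_right: steel stud 10 mm diameter, 12 mm high, fixed on the plate at plate x = -30 mm, y = -17 mm (origin at its foot)
- jaw: steel screw jaw, wound right out, self-locking (does not move): block from plate x = 34 to 46 mm, 12 mm wide in y, 10 mm high above the plate; origin as the plate's. From stud faces to jaw: 59 mm. Two fingers opened about 26 mm can straddle it and push on the model's front face.
There are look-alikes about, which are no part of the job. What is meant by the green_model is not red, and is the smaller of those in its own colour. Leave any blue look-alike of the part that bears plate alone.

How it is judged:
On the way:
1. the green model stands flat on the clamping plate, heel towards the studs (contact force between green_model and plate above 0.1 N and z of green_model_heel in the frame of plate between -0.002 and 0.003 m and angle between green_model's own z axis and vertical below 0.06 rad and x of green_model_heel in the frame of plate between -0.028 and 0 m), for 0.2 s.
At the end, for the whole second after the job is handed in: For the second after the program ends the fingers press the green model onto both studs (5 to 17 N in all, 1 N or more on each), heel at and parallel to the stud faces (3.4 deg), centred to 7 mm, flat on the plate (2 mm), at rest, clear of the jaw; bystanders moved under 15 mm (contact force between green_model and stops between 5 and 17 N and contact force between green_model and stop_left above 1 N and contact force between green_model and stop_right above 1 N and contact force between the fingers and green_model above 4 N and contact force between jaw and green_model below 0.3 N and x of green_model_heel in the frame of plate between -0.028 and -0.022 m and y of green_model_heel in the frame of plate between -0.007 and 0.007 m and z of green_model_heel in the frame of plate between -0.002 and 0.002 m and angle between green_model's own z axis and vertical below 0.05 rad and angle between the x axis of green_model and the x axis of plate, either way round below 0.06 rad and linear speed of green_model below 0.01 m/s and distance of each of cream_model, wash_bottle, bur_stand from where it was at the start of the episode below 0.015 m); the arm keeps its last pose, push and grip.
It fails at once if the model is pressed on the studs with more than 30 N (contact force between green_model and stops above 30 N).
It fails at once if the green model is dropped (it moves faster than 0.4 m/s with no finger on it) (linear speed of green_model above 0.4 m/s and contact force between the fingers and green_model below 0.01 N).
It fails at once if a bystander is knocked away (distance of any of cream_model, wash_bottle, bur_stand from where it was at the start of the episode above 0.02 m).
It also fails if it takes over 61 s, if anything falls off the work surface, if the arm or the gripper's body presses on something with over 40 N, if the wrist force passes 120 N, or if a joint passes its speed limit or range.

## Working session

There is one attempt and no reset: what is moved stays moved. The work goes in short steps, Python scripts to look and compute and a tool call to move; the robot and the scene stay as the last step left them, time stands still between calls to the robot, and variables do not carry over. Pictures are saved under pics/ and viewed, at most 10 in all, crops included, and the job is handed in when it is done.

Besides the shell and the picture viewer there is one more tool, called after "Emit:" as a command line: name --argument value ..., lists and objects as JSON in quotes. send_rows: Moves the arm, as the interface text tells. Its arguments: {"type":"object","properties":{"steps":{"type":"string"}},"required":["steps"]}

```bash
mkdir -p pics; cat > h.py <<'E'
from workcell import *
import numpy as np, cv2
def cloud(c):
    K=c["camera_matrix"];T=np.linalg.inv(c["extrinsics"]);z=c["range_z"]
    v,u=np.mgrid[0:400,0:640]
    p=np.stack([(u-K[0,2])/K[0,0]*z,(v-K[1,2])/K[1,1]*z,z],-1)
    return p@T[:3,:3].T+T[:3,3]
E
python3 - <<'E'
from h import *
o=get_obs();print({k:np.round(v,3) for k,v in o.items()})
for n in("top","scene"):
    c=camera(n);np.savez(n+".npz",**c);cv2.imwrite(f"pics/{n}0.png",c["frame"][:,:,::-1])
    print(n,np.round(c["camera_matrix"],1).tolist(),np.round(np.linalg.inv(c["extrinsics"]),3).tolist())
E
```

```text
{'clock': np.float64(0.0), 'joint_pos': array([1.161, 0.241, 0.004, 1.335, 0.   , 1.571]), 'joint_vel': array([ 0.   , -0.   ,  0.002,  0.001, -0.001,  0.   ]), 'tau': array([-0.0000e+00, -3.7232e+01,  2.5241e+01,  1.7000e-02, -0.0000e+00,
       -0.0000e+00]), 'eef_pos': array([0.199, 0.458, 0.23 ]), 'tool_rot': array([ 0.203,  0.979, -0.001, -0.   ]), 'ft_force': array([-0.22 ,  0.228,  0.188]), 'ft_torque': array([0.046, 0.023, 0.04 ]), 'grasp_force': np.float64(0.0), 'grip_width': np.float64(0.085)}
top [[394.9, 0.0, 313.2], [0.0, 394.9, 194.9], [0.0, 0.0, 1.0]] [[0.054, -0.978, 0.203, 0.337], [-0.999, -0.052, 0.017, -0.055], [-0.006, -0.203, -0.979, 1.05], [0.0, 0.0, 0.0, 1.0]]
scene [[372.4, 0.0, 326.3], [0.0, 372.4, 203.6], [0.0, 0.0, 1.0]] [[0.448, 0.778, -0.44, 1.015], [0.894, -0.389, 0.222, -0.261], [0.002, -0.493, -0.87, 0.964], [0.0, 0.0, 0.0, 1.0]]
```

View pics/top0.png

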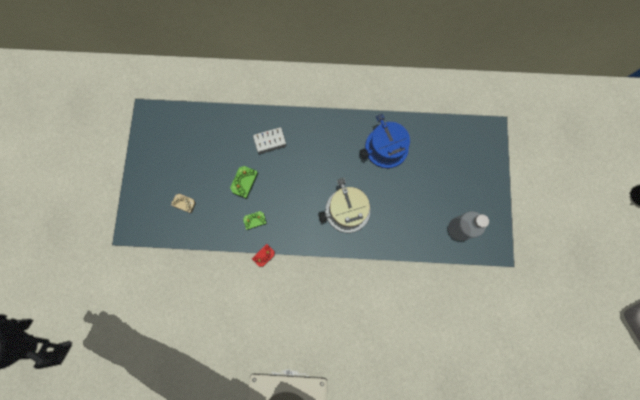

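View pics/scene0.png

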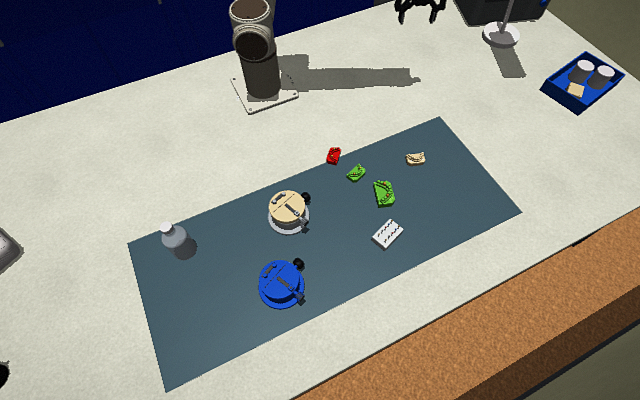

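Top view: two green candidates, small one at (255,220) and large one at (243,182). The red one is at (264,256), cream at (183,203) and the bur stand at (269,139). The cream plate is at (348,209) and its blue look-alike at (388,145). The smaller green at (255,220) fits the description. I'll confirm it with a crop and measure.

```bash
python3 - <<'E'
from h import *
c=np.load("top.npz");P=cloud(c);f=c["frame"];hsv=cv2.cvtColor(f,cv2.COLOR_RGB2HSV)
s=np.load("scene.npz")["frame"]
a=cv2.resize(f[170:250,230:390,::-1],(800,400),interpolation=cv2.INTER_CUBIC)
b=cv2.resize(s[150:250,260:420,::-1],(320,200),interpolation=cv2.INTER_CUBIC)
b=cv2.resize(s[140:240,250:410,::-1],(800,500),interpolation=cv2.INTER_CUBIC)
cv2.imwrite("pics/crop_top.png",a);cv2.imwrite("pics/crop_scene.png",b)
for n,d in(("top",c),("scene",np.load("scene.npz"))):
    P=cloud(d);h=cv2.cvtColor(d["frame"],cv2.COLOR_RGB2HSV)
    m=cv2.inRange(h,(40,100,60),(80,255,255))
    N,L,S,C=cv2.connectedComponentsWithStats(m)
    for i in range(1,N):
        if S[i,4]<30: continue
        p=P[L==i];r=cv2.minAreaRect(p[:,:2].astype(np.float32)*1000)
        print(n,C[i].round(),S[i,4],"median",np.median(p,0).round(3),"zmax",np.percentile(p[:,2],[5,98]).round(3),"rect",np.round(r[0]),np.round(r[1]),round(r[2],1))
    box=(P[...,2]>.055)&(P[...,2]<.075)&(P[...,0]>.2)&(P[...,0]<.45)&(P[...,1]>-.25)&(P[...,1]<-.0)
    m=(box&(h[...,0]<40)&(h[...,1]>40)&(h[...,2]>120))
    q=P[m];print(n,"plate",len(q),q.mean(0).round(4),cv2.minEnclosingCircle(q[:,:2].astype(np.float32)))
E
```

```text
top [243. 181.] 511 median [0.577 0.15  0.026] zmax [0.02  0.044] rect [463.  75.] [352.  82.] 32.9
top [254. 220.] 253 median [0.475 0.115 0.018] zmax [0.014 0.032] rect [476. 116.] [34. 54.] 21.5
top plate 0 [nan nan nan] ((0.0, 0.0), 0.0)
scene [356. 172.] 169 median [0.48  0.113 0.017] zmax [0.011 0.03 ] rect [472. 118.] [43. 66.] 21.7
scene [384. 193.] 357 median [0.583 0.147 0.024] zmax [0.019 0.042] rect [793. -30.] [ 67. 637.] 49.9
scene plate 0 [nan nan nan] ((0.0, 0.0), 0.0)<stdin>:18: RuntimeWarning: Mean of empty slice.
  ret = um.true_divide(
```

View pics/crop_top.png

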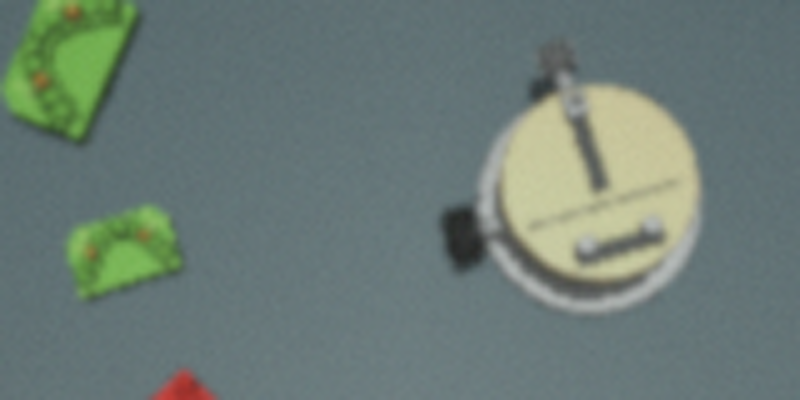

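View pics/crop_scene.png

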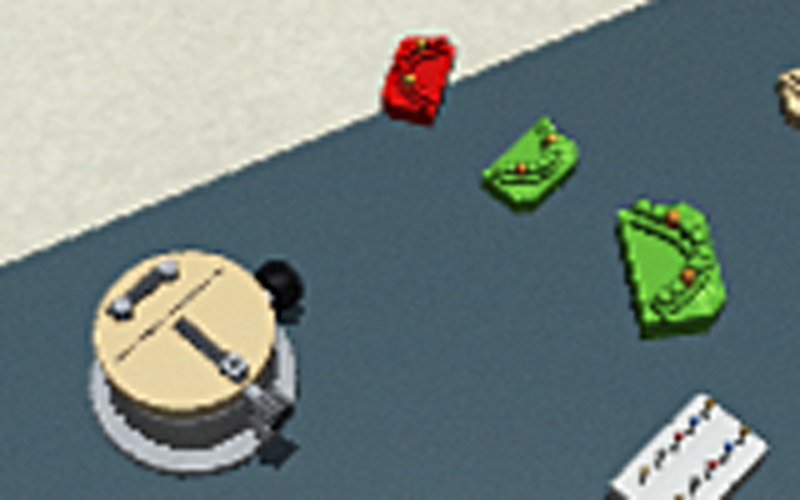

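The crops confirm the small green model at top (255,220): its heel is on the lower side and its arch bows up-left. The cream plate's studs are at crop (587,245) and (653,228), with the jaw on the far side at (575,100). Next I'll refine the poses.

```bash
python3 - <<'E'
from h import *
def onz(d,uv,z):
    K=d["camera_matrix"];T=np.linalg.inv(d["extrinsics"]);uv=np.atleast_2d(uv)
    r=np.c_[(uv[:,0]-K[0,2])/K[0,0],(uv[:,1]-K[1,2])/K[1,1],np.ones(len(uv))]@T[:3,:3].T
    return (T[:3,3]+r*((z-T[2,3])/r[:,2:]))[:,:2]
for n in("top","scene"):
    d=np.load(n+".npz");P=cloud(d);h=cv2.cvtColor(d["frame"],cv2.COLOR_RGB2HSV)
    m=cv2.inRange(h,(12,35,120),(38,255,255));m[P[...,2]<.05]=0
    N,L,S,C=cv2.connectedComponentsWithStats(m);i=1+S[1:,4].argmax() if N>1 else 0
    N,L,S,C=cv2.connectedComponentsWithStats(((L>0)&(P[...,0]>.3)&(np.abs(P[...,1])<.4)).astype(np.uint8));i=1+S[1:,4].argmax()
    mm=(L==i).astype(np.uint8);cs=max(cv2.findContours(mm,0,2)[0],key=len)
    hull=cv2.convexHull(cs)[:,0].astype(float)
    e=cv2.fitEllipse((onz(d,hull,.068)*1000).astype(np.float32));print(n,"plate",C[i],S[i,4],np.round(e,1) if 0 else e,np.median(P[L==i],0))
    g=cv2.inRange(h,(40,100,60),(80,255,255))
    N,L,S,C=cv2.connectedComponentsWithStats(g)
    u=(254,220) if n=="top" else (356,172);i=1+np.argmin(np.hypot(*(C[1:]-u).T))
    p=P[L==i]
    for lo,hi in((.008,.035),(.012,.02)):
        q=p[(p[:,2]>lo)&(p[:,2]<hi)][:,:2];print(n,"model",cv2.minAreaRect((q*1000).astype(np.float32)))
d=np.load("top.npz")
crop=lambda *a:np.array(a)/5+[230,170]-.4
st=onz(d,crop((587,245),(653,228)),.080);print("studs",st,"yaw",np.degrees(np.arctan2(*(st[0]-st[1])*[-1,1])))
l=onz(d,crop((530,228),(680,182)),.068);print("line yaw",np.degrees(np.arctan2(*(l[0]-l[1])*[-1,1])))
j=onz(d,crop((600,188),(575,103)),.07);print("slot",j,np.degrees(np.arctan2(*(j[1]-j[0])[::-1])))
g=onz(d,crop((85,298),(183,265)),0.0);print("heel",g,np.degrees(np.arctan2(*(g[0]-g[1])*[-1,1])))
E
```

```text
top plate [349.21428571 205.96898496] 1064 ((516.791748046875, -130.29942321777344), (98.36534881591797, 99.77335357666016), 62.007354736328125) [ 0.51631631 -0.13101878  0.06901881]
top model ((476.3772888183594, 115.92073059082031), (33.649269104003906, 54.078895568847656), 21.527557373046875)
top model ((476.37896728515625, 115.92137145996094), (33.64934539794922, 54.078521728515625), 21.532974243164062)
scene plate [286.73116883 206.04285714] 770 ((517.5433959960938, -132.36570739746094), (98.32782745361328, 99.45326232910156), 48.86263656616211) [ 0.51948836 -0.13422018  0.0678882 ]
scene model ((476.9228515625, 114.97953796386719), (35.58596420288086, 57.5028076171875), 20.039274215698242)
scene model ((477.1153869628906, 114.45172119140625), (35.58596420288086, 56.379146575927734), 20.039274215698242)
studs [[ 0.48251709 -0.12464807]
 [ 0.49276087 -0.15701514]] yaw 17.56192513215159
line yaw 20.216886602838102
slot [[ 0.51329306 -0.13084016]
 [ 0.55641176 -0.11661733]] 18.255287450117894
heel [[0.4517207  0.13609856]
 [0.47220222 0.08518713]] 21.91478665383981
```

Emit:
send_rows --steps "1 0.0185 -0.0228 0 0 0 0.0517;1 0.0185 -0.0228 0 0 0 0.0517;1 0.0185 -0.0228 0 0 0 0.0517;1 0.0185 -0.0228 0 0 0 0.0517;1 0.0185 -0.0228 0 0 0 0.0517"

```text
clock: 0.52
eef_pos: [0.2921, 0.3433, 0.2309]
tool_rot: [0.074, 0.997, -0.0, -0.0]
ft_force: [-0.3, 0.3, -0.5]
grip_width: 0.0856
grasp_force: 0.0
```

Emit:
send_rows --steps "1 0.0185 -0.0228 -0.005 0 0 0.0517;1 0.0185 -0.0228 -0.005 0 0 0.0517;1 0.0185 -0.0228 -0.005 0 0 0.0517;1 0.0185 -0.0228 -0.005 0 0 0.0517;1 0.0185 -0.0228 -0.005 0 0 0.0517"

```text
clock: 0.93
eef_pos: [0.3846, 0.2292, 0.2058]
tool_rot: [-0.055, 0.998, -0.0, -0.0]
ft_force: [0.8, 0.7, 0.6]
grip_width: 0.0853
grasp_force: 0.0
```

Emit:
send_rows --steps "1 0.0185 -0.0228 -0.01 0 0 0.0517;1 0.0185 -0.0228 -0.01 0 0 0.0517;1 0.0185 -0.0228 -0.01 0 0 0.0517;1 0.0185 -0.0228 -0.01 0 0 0.0517;1 0.0185 -0.0228 -0.01 0 0 0.0517"

```text
clock: 1.35
eef_pos: [0.4771, 0.1152, 0.1555]
tool_rot: [-0.183, 0.983, 0.0, -0.0]
ft_force: [1.0, 0.9, -0.4]
grip_width: 0.0855
grasp_force: 0.0
```

```bash
cat >> h.py <<'E'
from scipy.spatial.transform import Rotation as R
def wrist():
    o=get_obs();c=camera("wrist");K=c["camera_matrix"]
    v,u=np.mgrid[0:400,0:640];x=(u-K[0,2])/K[0,0];y=(v-K[1,2])/K[1,1];t=np.hypot(x,y)+1e-9
    z=c["range_z"];k=np.where(t<1.5,np.tan(np.minimum(t,1.5))/t,0)
    p=np.stack([x*k*z,y*k*z,z],-1)
    T=c["T_tool_cam"];p=p@T[:3,:3].T+T[:3,3]
    return c,p@R.from_quat(o["tool_rot"]).as_matrix().T+o["eef_pos"],o
def green(c,P,zlo,zhi,ctr):
    h=cv2.cvtColor(c["frame"],cv2.COLOR_RGB2HSV);g=cv2.inRange(h,(40,100,40),(80,255,255))>0
    g&=(P[...,2]>zlo)&(P[...,2]<zhi)&(np.hypot(P[...,0]-ctr[0],P[...,1]-ctr[1])<.045)
    return P[g],g
E
python3 - <<'E'
from h import *
c,P,o=wrist();cv2.imwrite("pics/w1.png",c["frame"][:,:,::-1])
print(o["joint_pos"].round(3),c["T_tool_cam"].round(3).tolist())
q,g=green(c,P,.004,.05,(.4765,.1155));print(len(q),cv2.minAreaRect((q[:,:2]*1000).astype(np.float32)),np.percentile(q[:,2],[5,50,95]))
E
```

```text
[ 0.237  0.271 -0.159  1.142  0.    -0.131] [[-0.001, -0.957, -0.291, 0.074], [1.0, -0.001, -0.0, -0.0], [-0.0, -0.291, 0.957, -0.142], [0.0, 0.0, 0.0, 1.0]]
1912 ((476.7177734375, 113.80216217041016), (35.827484130859375, 53.216468811035156), 20.886463165283203) [0.01408058 0.0163766  0.02866881]
```

View pics/w1.png

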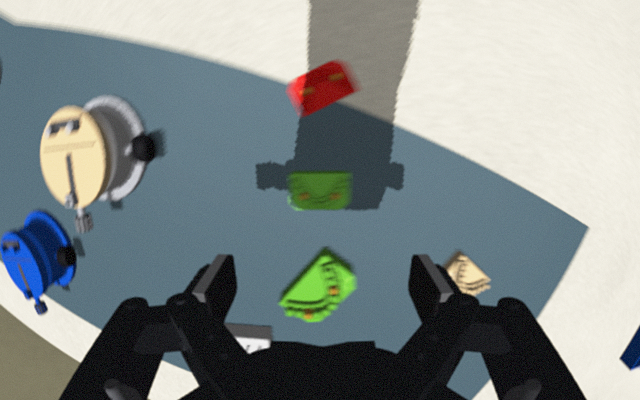

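Wrist view: the green model sits at (320,190), square between the fingers and in the gripper's shadow; nothing is in the way of the descent.

Emit:
send_rows --steps "1 0 -0.0003 -0.036 0 0 0;1 0 -0.0002 -0.036 0 0 0;1 0 0 -0.036 0 0 0;1 0 0 -0.03 0 0 0;1 0 0 -0.0085 0 0 0"

```text
clock: 1.82
eef_pos: [0.4723, 0.1151, 0.0051]
tool_rot: [-0.182, 0.983, -0.0, -0.005]
ft_force: [-0.1, 0.3, 1.0]
grip_width: 0.0853
grasp_force: 0.0
```

Emit:
send_rows --steps "1 0 0 -0.003 0 0 0;1 0 0 -0.002 0 0 0;0.35 0 0 0 0 0 0;-1 0 0 0 0 0 0;-1 0 0 0 0 0 0"

```text
clock: 2.23
eef_pos: [0.4785, 0.1166, 0.0072]
tool_rot: [-0.182, 0.983, 0.0, 0.002]
ft_force: [-2.4, 0.1, 4.7]
grip_width: 0.0537
grasp_force: 62.2
```

Emit:
send_rows --steps "-1 0 0 0 0 0 0;-1 0 0 0 0 0 0;-1 0 0 0 0 0 0;-1 0 0 0 0 0 0;-1 0 0 0 0 0 0"

```text
clock: 2.65
eef_pos: [0.4785, 0.1166, 0.0072]
tool_rot: [-0.182, 0.983, 0.0, 0.002]
ft_force: [-1.1, -0.5, 6.6]
grip_width: 0.0536
grasp_force: 62.2
```

Emit:
send_rows --steps "0.55 0 0 0 0 0 0;0.55 0 0 0 0 0 0;0.55 0 0 0.003 0 0 0;0.55 0 0 0.0025 0 0 0;0.55 0 0 0 0 0 0"

```text
clock: 3.07
eef_pos: [0.4772, 0.1162, 0.011]
tool_rot: [-0.182, 0.983, 0.0, 0.001]
ft_force: [0.2, 0.1, 0.4]
grip_width: 0.0665
grasp_force: 0.0
```

Emit:
send_rows --steps "-1 0 0 0 0 0 0;-1 0 0 0 0 0 0;-1 0 0 0 0 0 0;-1 0 0 0 0 0 0;-1 0 0 0 0 0 0"

```text
clock: 3.48
eef_pos: [0.4771, 0.1161, 0.0114]
tool_rot: [-0.182, 0.983, -0.0, 0.001]
ft_force: [-2.0, 0.3, 10.1]
grip_width: 0.0525
grasp_force: 58.5
```

Emit:
send_rows --steps "-1 0 0 0.01 0 0 0;-1 0 0 0.02 0 0 0;-1 0 0 0.03 0 0 0;-1 0 0 0.03 0 0 0;-1 0 0 0.02 0 0 0"

```text
clock: 3.9
eef_pos: [0.4774, 0.1163, 0.123]
tool_rot: [-0.182, 0.983, 0.0, 0.001]
ft_force: [0.1, -0.0, -1.2]
grip_width: 0.0527
grasp_force: 60.4
```

Emit:
send_rows --steps "-1 0.002 -0.012 0 0 0 -0.0047;-1 0.004 -0.025 0 0 0 -0.0047;-1 0.004 -0.025 0 0 0 -0.0047;-1 0.005 -0.03 0 0 0 -0.0047;-1 0.005 -0.03 0 0 0 -0.0047"

```text
clock: 4.32
eef_pos: [0.496, -0.0072, 0.1196]
tool_rot: [-0.171, 0.985, 0.0, -0.001]
ft_force: [0.4, 0.3, -0.0]
grip_width: 0.0519
grasp_force: 60.4
```

Emit:
send_rows --steps "-1 0.005 -0.03 0 0 0 -0.0047;-1 0.005 -0.03 0 0 0 -0.0047;-1 0.004 -0.03 0 0 0 -0.0047;-1 0.004 -0.0245 0 0 0 -0.0047;-1 0.002 -0.011 0 0 0 -0.0047"

```text
clock: 4.73
eef_pos: [0.5162, -0.1348, 0.1194]
tool_rot: [-0.157, 0.988, -0.0, -0.001]
ft_force: [0.1, 0.2, -0.5]
grip_width: 0.0524
grasp_force: 60.4
```

```bash
python3 - <<'E'
from h import *
c,P,o=wrist();cv2.imwrite("pics/w2.png",c["frame"][:,:,::-1])
print({k:np.round(o[k],4) for k in("clock","eef_pos","tool_rot","ft_force","grip_width","grasp_force")})
q,g=green(c,P,.08,.17,o["eef_pos"]);print(len(q),np.percentile(q[:,2],[2,5,50,95,99]) if len(q) else 0)
E
```

```text
{'clock': np.float64(4.7333), 'eef_pos': array([ 0.5162, -0.1348,  0.1194]), 'tool_rot': array([-1.567e-01,  9.876e-01, -3.000e-04, -7.000e-04]), 'ft_force': array([ 0.1097,  0.2114, -0.5108]), 'grip_width': np.float64(0.0524), 'grasp_force': np.float64(60.4187)}
7184 [0.11186711 0.11536758 0.12412514 0.13633291 0.13752674]
```

View pics/w2.png

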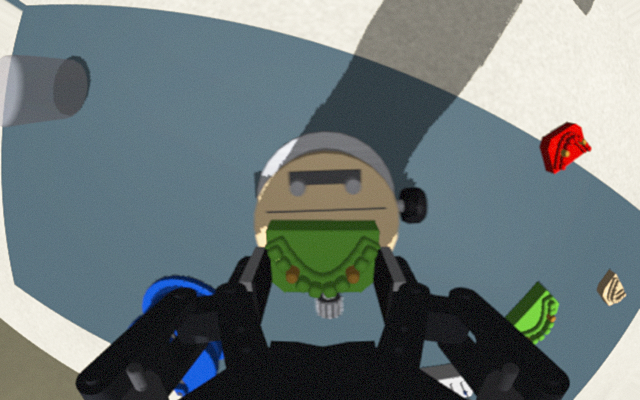

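Wrist view: the model is held with its heel at row 221 (cols 268–380), facing the studs at (298,187) and (353,185). The plate looks about 2° off. I'll measure this numerically.

```bash
python3 - <<'E'
from h import *
c,P,o=wrist();f=c["frame"]
h=cv2.cvtColor(f,cv2.COLOR_RGB2HSV)
q,g=green(c,P,.08,.17,o["eef_pos"])
zt=q[:,2];
t=np.array([-np.cos(np.radians(18.3)),-np.sin(np.radians(18.3))])
R0=R.from_quat(o["tool_rot"]).as_matrix()
L=(P-o["eef_pos"])@R0
# heel edge: first green row per column
pts=[];
for u in range(278,372,3):
    r=np.where(g[:,u])[0]
    if len(r): pts.append(L[r[0]+2,u])
pts=np.array(pts);k=np.polyfit(pts[:,1],pts[:,0],1);print("heel tool x",np.median(pts[:,0]),"slope deg",np.degrees(k[0]),"z",np.median(pts[:,2]))
G=L[g];print("green tool y range",np.percentile(G[:,1],[.5,99.5]),"x",np.percentile(G[:,0],[1,99]))
# planar fit of heel flat floor (inside arch)
pl=P[228:245,300:350].reshape(-1,3);A=np.c_[pl[:,:2],np.ones(len(pl))];n=np.linalg.lstsq(A,pl[:,2],rcond=None)[0];print("tilt",n[:2],"z",pl[:,2].mean())
# studs tops
m=(P[...,2]>.0755)&(P[...,2]<.086)&(np.hypot(P[...,0]-.488,P[...,1]+.141)<.035)&~g
N,Lb,S,C=cv2.connectedComponentsWithStats(m.astype(np.uint8))
for i in range(1,N):
    if S[i,4]>20: print("stud",C[i].round(1),S[i,4],P[Lb==i].mean(0).round(4),"tool",L[Lb==i].mean(0).round(4))
# ruled line
row=[]
gray=f.sum(2).astype(int)
for u in range(285,375,3):
    v=200+gray[200:218,u].argmin();row.append(P[v,u])
row=np.array(row);k=np.polyfit(row[:,1],row[:,0],1);print("line yaw",-np.degrees(np.arctan(k[0])),"rms",np.std(row[:,0]-np.polyval(k,row[:,1])),"tool yaw",np.degrees(np.arctan2(-R0[1,0],-R0[0,0])))
m=(np.abs(P[...,2]-.068)<.004)&(np.hypot(P[...,0]-.517,P[...,1]+.132)<.055)&~g
print("plate z",np.median(P[m][:,2]))
E
```

```text
heel tool x 0.018599324872837938 slope deg -0.19894914081014078 z 0.005601613465675687
green tool y range [-0.02663462  0.02677797] x [-0.01525425  0.01901412]
tilt [-1.60954735 -0.52483688] z 0.12409737142591051
stud [355.2 185.8] 218 [ 0.4821 -0.1255  0.0796] tool [0.0297 0.02   0.0399]
stud [299.8 187.7] 209 [ 0.4936 -0.1572  0.0796] tool [ 0.0286 -0.0136  0.0399]
line yaw 20.152413960438857 rms 0.00035414115091970326 tool yaw 17.97449533928837
plate z 0.06791660599407362
```

Emit:
send_rows --steps "-1 0 0.002 -0.006 0 0 0.018;-1 0 0.0017 -0.012 0 0 0.017;-1 0 0 -0.01 0 0 0;-1 0 0 -0.004 0 0 0;-1 0 0 -0.003 0 0 0"

```text
clock: 5.25
eef_pos: [0.5157, -0.1264, 0.084]
tool_rot: [-0.177, 0.984, 0.001, -0.001]
ft_force: [0.1, -0.7, -0.3]
grip_width: 0.0525
grasp_force: 60.4
```

Emit:
send_rows --steps "-1 0 0 -0.0015 0 0 0;-1 0 0 -0.001 0 0 0;-1 0 0 -0.001 0 0 0;-1 0 0 -0.0005 0 0 0;-1 0 0 0 0 0 0"

```text
clock: 5.67
eef_pos: [0.5169, -0.1278, 0.0816]
tool_rot: [-0.176, 0.984, -0.0, 0.0]
ft_force: [-0.2, 0.4, -0.7]
grip_width: 0.0523
grasp_force: 60.4
```

Emit:
send_rows --steps "-1 0 -0.0017 -0.0007 0 0 0;-1 -0.0005 -0.0017 -0.0007 0 0 0;-1 0 0 -0.0005 0 0 0;-1 0 0 0 0 0 0;-1 0 0 0 0 0 0"

```text
clock: 6.08
eef_pos: [0.5163, -0.1314, 0.0796]
tool_rot: [-0.176, 0.984, -0.0, 0.0]
ft_force: [0.5, -0.5, 0.2]
grip_width: 0.0524
grasp_force: 60.6
```

Emit:
send_rows --steps "-1 0 0 -0.0006 0 0 0;-1 0 0 -0.0004 0 0 0;-1 0 0 0 0 0 0;-1 0 0 0 0 0 0;-1 0 0 0 0 0 0"

```text
clock: 6.5
eef_pos: [0.5164, -0.1314, 0.0795]
tool_rot: [-0.176, 0.984, -0.0, 0.0]
ft_force: [-2.4, -0.5, 5.9]
grip_width: 0.0523
grasp_force: 61.8
```

Emit:
send_rows --steps "0.55 0 0 0 0 0 0;0.55 0 0 0 0 0 0;0.55 0 0 0 0 0 0;0.55 0 0 0.005 0 0 0;0.55 0 0 0.01 0 0 0"

```text
clock: 6.92
eef_pos: [0.5151, -0.1307, 0.0925]
tool_rot: [-0.176, 0.984, 0.001, -0.001]
ft_force: [0.0, 0.4, -0.2]
grip_width: 0.0661
grasp_force: 0.0
```

Emit:
send_rows --steps "0.55 0 0 0.025 0 0 0;0.55 0 0 0.025 0 0 0;-0.38 0.01 0.0035 0 0 0 0;-0.38 0.0125 0.0045 0 0 0 0;-0.38 0.0125 0.0045 0 0 0 0"

```text
clock: 7.33
eef_pos: [0.5524, -0.1186, 0.145]
tool_rot: [-0.176, 0.984, -0.0, 0.001]
ft_force: [-0.3, -1.1, -1.1]
grip_width: 0.0305
grasp_force: 0.0
```

```bash
python3 - <<'E'
from h import *
c,P,o=wrist();f=c["frame"];cv2.imwrite("pics/w3.png",f[:,:,::-1])
print({k:np.round(o[k],4) for k in("clock","eef_pos","tool_rot","ft_force","grip_width","grasp_force")})
q,g=green(c,P,.07,.12,(.516,-.131));print(len(q),np.percentile(q[:,2],[2,50,98]))
r=q[(q[:,2]>.08)];print(cv2.minAreaRect((r[:,:2]*1000).astype(np.float32)))
m=(P[...,2]>.0755)&(P[...,2]<.086)&(np.hypot(P[...,0]-.488,P[...,1]+.141)<.035)&~g
N,Lb,S,C=cv2.connectedComponentsWithStats(m.astype(np.uint8))
for i in range(1,N):
    if S[i,4]>20: print("stud",C[i].round(1),S[i,4],P[Lb==i].mean(0).round(4))
E
```

```text
{'clock': np.float64(7.3333), 'eef_pos': array([ 0.5524, -0.1186,  0.145 ]), 'tool_rot': array([-1.757e-01,  9.844e-01, -5.000e-04,  1.200e-03]), 'ft_force': array([-0.3358, -1.0706, -1.122 ]), 'grip_width': np.float64(0.0305), 'grasp_force': np.float64(0.0)}
3849 [0.08262634 0.08448175 0.09733741]
((516.11572265625, -131.13363647460938), (34.668357849121094, 55.596797943115234), 20.119539260864258)
stud [298.7 120.8] 172 [ 0.4939 -0.1568  0.0797]
stud [349.2 120.9] 168 [ 0.4824 -0.1254  0.0798]
stud [322.7 138.2] 265 [ 0.4992 -0.138   0.0819]
```

View pics/w3.png

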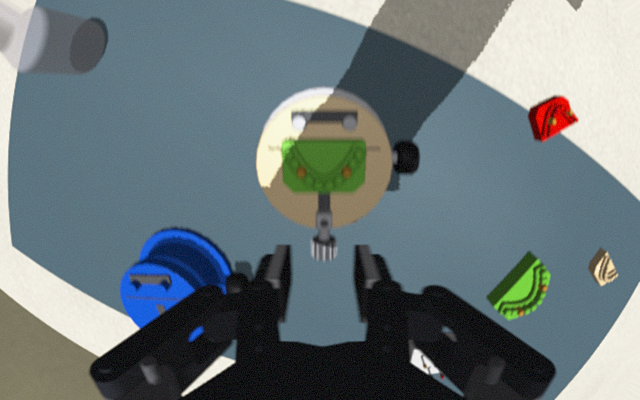

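Wrist view: the model is flat on the plate at (324,165), centred under the studs at (299,121) and (349,121). The open fingers are over the screw side. I'll straddle the jaw next.

Emit:
send_rows --steps "-0.38 -0.003 -0.0004 0 0 0 0;-0.38 -0.002 -0.0004 -0.01 0 0 0;-0.38 0 0 -0.02 0 0 0;-0.38 0 0 -0.015 0 0 0;-0.38 0 0 -0.005 0 0 0"

```text
clock: 7.8
eef_pos: [0.5435, -0.1192, 0.0911]
tool_rot: [-0.176, 0.984, 0.001, -0.002]
ft_force: [-0.0, -0.1, -0.2]
grip_width: 0.0264
grasp_force: 0.0
```

Emit:
send_rows --steps "-0.38 0 0 -0.004 0 0 0;-0.38 0 0 -0.004 0 0 0;-0.38 0 0 -0.004 0 0 0;-0.38 0 0 -0.003 0 0 0;-0.38 0 0 0 0 0 0"

```text
clock: 8.22
eef_pos: [0.5461, -0.1194, 0.0783]
tool_rot: [-0.176, 0.984, 0.0, -0.0]
ft_force: [-0.3, 0.9, 0.2]
grip_width: 0.0266
grasp_force: 0.0
```

Emit:
send_rows --steps "-0.38 0 0 -0.0015 0 0 0;-0.38 0 0 -0.0015 0 0 0;-0.38 0 0 -0.0015 0 0 0;-0.38 0 0 0 0 0 0;-0.38 0 0 0 0 0 0"

```text
clock: 8.63
eef_pos: [0.5462, -0.1194, 0.0739]
tool_rot: [-0.176, 0.984, 0.0, -0.0]
ft_force: [-0.2, 0.6, -0.5]
grip_width: 0.0261
grasp_force: 0.0
```

Emit:
send_rows --steps "-0.38 -0.00094 -0.00034 0 0 0 0;-0.38 -0.00094 -0.00034 0 0 0 0;-0.38 -0.00094 -0.00034 0 0 0 0;-0.38 -0.00094 -0.00034 0 0 0 0;-0.38 -0.00094 -0.00034 0 0 0 0"

```text
clock: 9.05
eef_pos: [0.5416, -0.1211, 0.074]
tool_rot: [-0.176, 0.984, 0.0, 0.0]
ft_force: [-0.8, -0.4, -0.7]
grip_width: 0.0265
grasp_force: 0.2
```

Emit:
send_rows --steps "-0.38 -0.0007 -0.00026 0 0 0 0;-0.38 -0.0007 -0.00026 0 0 0 0;-0.38 -0.0007 -0.00026 0 0 0 0;-0.38 -0.0007 -0.00026 0 0 0 0;-0.38 0 0 0 0 0 0"

```text
clock: 9.47
eef_pos: [0.5386, -0.1222, 0.074]
tool_rot: [-0.176, 0.984, -0.0, -0.0]
ft_force: [0.8, -0.1, 0.8]
grip_width: 0.0264
grasp_force: 0.1
```

Emit:
send_rows --steps "-0.38 -0.0003 -0.0001 0 0 0 0;-0.38 -0.0003 -0.0001 0 0 0 0;-0.38 -0.0003 -0.0001 0 0 0 0;-0.38 -0.0003 -0.0001 0 0 0 0;-0.38 0 0 0 0 0 0"

```text
clock: 9.88
eef_pos: [0.5375, -0.1226, 0.074]
tool_rot: [-0.176, 0.984, -0.0, 0.0]
ft_force: [0.4, 0.1, 0.9]
grip_width: 0.0265
grasp_force: 0.3
```

Emit:
send_rows --steps "-0.38 -0.0003 -0.0001 0 0 0 0;-0.38 -0.0002 -0.0001 0 0 0 0;-0.38 0 0 0 0 0 0;-0.38 0 0 0 0 0 0;-0.38 0 0 0 0 0 0"

```text
clock: 10.3
eef_pos: [0.5371, -0.1227, 0.0739]
tool_rot: [-0.176, 0.984, 0.0, 0.0]
ft_force: [0.9, 0.6, 0.6]
grip_width: 0.0265
grasp_force: 0.6
```

Emit:
send_rows --steps "-0.38 -0.0003 -0.0001 0 0 0 0;-0.38 -0.0002 -0.0001 0 0 0 0;-0.38 0 0 0 0 0 0;-0.38 0 0 0 0 0 0;-0.38 0 0 0 0 0 0"

```text
clock: 10.72
eef_pos: [0.5371, -0.1228, 0.0741]
tool_rot: [-0.176, 0.984, 0.0, 0.001]
ft_force: [5.1, 0.5, -0.2]
grip_width: 0.0266
grasp_force: 1.7
```

Emit:
send_rows --steps "-0.38 -0.0002 -0.0001 0 0 0 0;-0.38 -0.0002 0 0 0 0 0;-0.38 0 0 0 0 0 0;-0.38 0 0 0 0 0 0;-0.38 0 0 0 0 0 0"

```text
clock: 11.13
eef_pos: [0.537, -0.1228, 0.0743]
tool_rot: [-0.176, 0.984, 0.0, 0.001]
ft_force: [3.5, 2.5, 0.4]
grip_width: 0.0265
grasp_force: 2.6
```

```bash
cat > chk.py <<'E'
from h import *
F=[];M=[]
for k in range(6):
    c,P,o=wrist();F.append(o["ft_force"]);M.append(o["ft_torque"])
F=np.array(F);ex=np.array([.939,.344,0]);ey=np.array([-.344,.939,0])
print(o["clock"],"Fx",(F@ex).round(1),"mean",(F.mean(0)@ex).round(2),"Fy",(F.mean(0)@ey).round(2),"Fz",F[:,2].mean().round(2),"M",np.mean(M,0).round(3),o["eef_pos"].round(4),o["tool_rot"].round(4))
q,g=green(c,P,.07,.12,(.509,-.1335));r=q[q[:,2]>.08]
print(len(r),cv2.minAreaRect((r[:,:2]*1000).astype(np.float32)),np.percentile(r[:,2],[2,50,98]).round(4))
E
python3 chk.py
```

```text
11.3833 Fx [4.2 5.1 5.1 4.5 4.5 4.7] mean 4.68 Fy 0.82 Fz 0.17 M [ 0.517 -0.958 -0.052] [ 0.537  -0.1228  0.0742] [-1.761e-01  9.844e-01  0.000e+00  9.000e-04]
8401 ((510.4936218261719, -133.329345703125), (38.179237365722656, 55.609439849853516), 19.874778747558594) [0.0825 0.0845 0.0975]
```

Emit:
send_rows --steps "-0.38 -0.0003 -0.0001 0 0 0 0;-0.38 -0.0003 -0.0001 0 0 0 0;-0.38 -0.0003 -0.0001 0 0 0 0;-0.38 0 0 0 0 0 0;-0.38 0 0 0 0 0 0"

```text
clock: 11.85
eef_pos: [0.5369, -0.1229, 0.0746]
tool_rot: [-0.176, 0.984, 0.0, 0.002]
ft_force: [5.7, 3.0, 0.5]
grip_width: 0.0264
grasp_force: 3.3
```

```bash
python3 chk.py
```

```text
12.1 Fx [6.4 6.8 6.7 6.3 7.  7.1] mean 6.71 Fy 0.89 Fz 0.17 M [ 0.69  -1.259 -0.054] [ 0.5369 -0.1229  0.0746] [-1.762e-01  9.844e-01  1.000e-04  1.900e-03]
8397 ((510.20654296875, -133.61367797851562), (37.45920944213867, 55.80015182495117), 20.146217346191406) [0.0825 0.0847 0.0977]
```

Emit:
send_rows --steps "-0.38 -0.0004 -0.00015 0 0 0 0;-0.38 -0.0004 -0.00015 0 0 0 0;-0.38 -0.0004 -0.00015 0 0 0 0;-0.38 -0.0003 -0.0001 0 0 0 0;-0.38 0 0 0 0 0 0"

```text
clock: 12.57
eef_pos: [0.5368, -0.123, 0.0751]
tool_rot: [-0.176, 0.984, 0.0, 0.003]
ft_force: [8.8, 4.1, -0.3]
grip_width: 0.0265
grasp_force: 4.7
```

Emit:
send_rows --steps "-0.38 0 0 0 0 0 0;-0.38 0 0 0 0 0 0;-0.38 0 0 0 0 0 0;-0.38 0 0 0 0 0 0;-0.38 0 0 0 0 0 0"

```text
clock: 12.98
eef_pos: [0.5368, -0.1229, 0.0751]
tool_rot: [-0.176, 0.984, 0.0, 0.003]
ft_force: [8.9, 4.2, 1.1]
grip_width: 0.0265
grasp_force: 4.6
```

```bash
python3 chk.py
```

```text
13.2333 Fx [9.8 9.1 9.2 9.  8.9 9.1] mean 9.19 Fy 1.64 Fz 0.17 M [ 0.987 -1.724 -0.061] [ 0.5368 -0.1229  0.0751] [-1.764e-01  9.843e-01  3.000e-04  3.300e-03]
8347 ((510.01568603515625, -133.5159912109375), (37.459083557128906, 55.7827262878418), 20.10695457458496) [0.0828 0.0849 0.0981]
```

```bash
python3 - <<'E'
from h import *
c,P,o=wrist();cv2.imwrite("pics/w4.png",cv2.resize(c["frame"][90:250,220:430,::-1],(787,600),interpolation=cv2.INTER_CUBIC))
ex=np.array([.939,.344]);ey=np.array([-.344,.939]);O=np.array([.5163,-.1308])
q,g=green(c,P,.07,.12,(.509,-.1335));x=(q[:,:2]-O)@ex;y=(q[:,:2]-O)@ey
print("heel x",np.percentile(x[q[:,2]>.08],[.5,2,98]),"y",np.percentile(y[q[:,2]>.08],[1,99]))
for a in range(-26,14,4):
    s=(x>a/1e3)&(x<a/1e3+.004)&(np.abs(y)<.012)
    t=(x>a/1e3)&(x<a/1e3+.004)&(np.abs(y)>.025)
    print(a,s.sum(),np.median(q[s,2]).round(4) if s.any() else 0,t.sum(),np.median(q[t,2]).round(4) if t.any() else 0)
E
```

```text
heel x [-0.02535355 -0.0251226   0.00867412] y [-0.02726058  0.0263775 ]
-26 642 0.0834 112 0.0834
-22 471 0.0839 111 0.0851
-18 465 0.084 29 0.0896
-14 485 0.0844 41 0.0843
-10 521 0.0847 93 0.0842
-6 784 0.0902 89 0.0844
-2 601 0.0971 86 0.0846
2 156 0.0974 47 0.0844
6 106 0.0849 0 0
10 3 0.0838 0 0
```

View pics/w4.png

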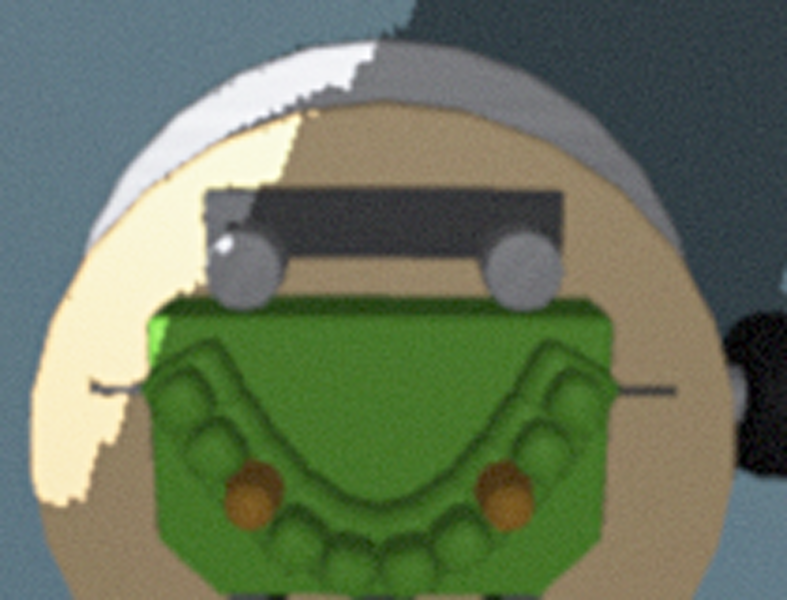

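The view shows the heel bearing on both studs, centred, with a hint that the front may have lifted under finger friction. I'll ease the fingers down about 1 mm.

Emit:
send_rows --steps "-0.38 0 0 -0.0004 0 0 0;-0.38 0 0 -0.0004 0 0 0;-0.38 -0.0001 0 -0.0004 0 0 0;-0.38 0 0 0 0 0 0;-0.38 0 0 0 0 0 0"

```text
clock: 13.75
eef_pos: [0.5369, -0.1229, 0.0741]
tool_rot: [-0.176, 0.984, 0.0, 0.004]
ft_force: [7.9, 5.5, 0.7]
grip_width: 0.0268
grasp_force: 4.7
```

```bash
cat >> chk.py <<'E'
O=np.array([.5163,-.1308]);x=(q[:,:2]-O)@ex[:2];y=(q[:,:2]-O)@ey[:2]
for a in range(-26,10,4):
    s=(x>a/1e3)&(x<a/1e3+.004)&(np.abs(y)<.012)
    t=(x>a/1e3)&(x<a/1e3+.004)&(np.abs(y)>.025)
    print(a,np.median(q[s,2]).round(4),np.median(q[t,2]).round(4) if t.any() else 0)
E
python3 chk.py
```

```text
14.0 Fx [ 9.3  9.8  9.8 10.7  9.3  9.1] mean 9.67 Fy 1.92 Fz 1.11 M [ 1.044 -1.725 -0.108] [ 0.537  -0.1229  0.0741] [-1.765e-01  9.843e-01  3.000e-04  3.600e-03]
8452 ((510.32879638671875, -133.43820190429688), (37.773704528808594, 55.678497314453125), 20.1126651763916) [0.0824 0.0844 0.0974]
-26 0.0831 0.0834
-22 0.0839 0.0845
-18 0.0838 0.0892
-14 0.0839 0.0839
-10 0.0842 0.0838
-6 0.0892 0.0838
-2 0.0962 0.0839
2 0.0968 0.0838
6 0.084 0
```

Emit:
send_rows --steps "-0.38 0 0 0 0 0 0;-0.38 0 0 0 0 0 0;-0.38 0 0 0 0 0 0;-0.38 0 0 0 0 0 0;-0.38 0 0 0 0 0 0"

```text
clock: 14.47
eef_pos: [0.537, -0.1229, 0.0741]
tool_rot: [-0.176, 0.984, 0.0, 0.004]
ft_force: [8.5, 4.5, 0.9]
grip_width: 0.0265
grasp_force: 4.7
```

```bash
python3 chk.py | head -2; python3 -c "
from workcell import *
print(job_done())"
```

```text
14.7167 Fx [9.5 9.  9.5 9.1 9.5 9.6] mean 9.38 Fy 1.47 Fz 1.43 M [ 1.042 -1.736 -0.079] [ 0.537  -0.1229  0.0741] [-1.765e-01  9.843e-01  3.000e-04  3.700e-03]
8461 ((510.39794921875, -133.48165893554688), (37.78893280029297, 55.88520431518555), 20.238439559936523) [0.0823 0.0845 0.0974]
the job is handed in; nothing more can be done
None
```

I've handed the job in at about 15 s: the green model sits flat and centred on the cream plate, its heel against both studs, with the fingers still pressing it at about 9.4 N in all; I didn't measure each stud's share or re-measure the bystanders, and no verdict came back.

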